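# Hang a drilled test coupon on the bar with a wire hanger

## Robot

A 7-joint arm with a two-finger parallel gripper is mounted at the origin on a cart in front of the work surface, level with it; the furniture and walls round the work are solid. World frame = base frame: x ahead of the robot, y to its left, z up, the work surface at z = 0. Lengths are in m, angles in rad, forces in N, time in s.
With the tool pointing down it reaches from about 0.425 to 0.825 m from the base axis. Payload 3.6 kg.
Tool frame: the origin (TCP) lies where the fingers leave the gripper's body, on its centre line; the fingertips stand 73 mm ahead of it and the grasp point (between the pads) lies 54 mm ahead of it; z points along the fingers, y is the line along which they close (so a half turn about z gives the same grasp; the last joint's range is limited). The gripper opens to 85 mm and grips with 20 to 120 N. Pads are 22 mm wide; open, the fingers measure 114 mm over their backs; the gripper's body (76 mm by 85 mm) begins 54 mm behind the grasp point. The pads swing forward as they close: fully open they stand 13 mm farther back than shut.
Start: joints at [-1.159, 0.615, -0.013, 1.423, 0.008, 1.103, -0.04], TCP at [0.276, 0.589, 0.304] pointing down, gripper open.
Joint ranges: [-3.12, 3.12], [-0.3, 2.06], [-1.34, 1.32], [0.26, 2.42], [-1.36, 4.5], [0.01, 1.98], [-2.84, 2.84]. Speed limits (rad/s): [2.79, 2.79, 3.14, 3.14, 3.14, 3.14, 3.14].

## Interface

Orientations are given as a unit quaternion [x, y, z, w].
In Python, from station import arm, snapshot, camera_info, ticket gives the robot as it stands. Calls block until the motion is done:
- arm.movep(position, orientation): joint-space move of the TCP to a pose.
- arm.line_to(position, velocity=0.15, ori=None): straight line of the TCP; ori=None keeps the orientation; velocity is the mean speed in m/s.
- arm.move_j(angles): joint-space move.
- arm.move_gripper(opening, effort=None): opening from 0.0 (shut) to 1.0 (fully open); effort is the grip in N (None keeps the last); returns when the fingers have stopped.
- arm.pause(seconds).
- arm.ik(position, orientation): joint angles nearest the present ones, or None.
- snapshot(name): name is "scene" or "top"; returns the picture (384x512x3 uint8, blue, green, red); there is no depth.
- camera_info(name): a dict with "fx", "fy", "cx", "cy" (pixels), "R" (3x3) and "t" (3): a world point X has camera coordinates R X + t. Camera axes: x right, y down, z forward; pixel columns grow to the right and rows downward; lengths in m; the calibration is good to about 2 mm. A picture is of the moment at which its call begins. camera_info takes no time and is no camera call.
A pose or a line that the arm cannot do raises arm.MotionError and nothing moves.
- ticket.finish_job(): hands the job in; it is judged then, once.
Readings, each from a call of its own:
- arm.read_time(): time.
- arm.read_joint_positions(): joint angles.
- arm.read_dq(): joint speeds.
- arm.read_effort(): joint torques, N m.
- arm.read_tool_pos(): TCP position.
- arm.read_eef_rot(): TCP orientation.
- arm.read_ft_force(): force on the tool from outside, world axes, zero at the start.
- arm.read_wrist_torque(): the same for the moment, N m.
- arm.read_opening(): opening from 0.0 (shut) to 1.0 (fully open).
- arm.read_finger_force(): force on a finger pad.
Only numpy, scipy, OpenCV 4.12 (cv2) and the standard library are available. Lean on these libraries where they do the work, as an engineer would, in place of code of your own. Each camera call takes 0.05 s, during which the arm holds its last target. There are 200 camera calls.

## Task

Hang the tall drilled steel coupon up to dry: take the wire hanger off the bar of the hanging stand, pass its small lower hook through the coupon's hole, lift the coupon out of its slot with it, and hang the hanger by its big top loop on the bar above the beaker, so that the coupon hangs free over the beaker's mouth. The coupon's polished face marks easily: never touch it with the gripper, and feel for the hole gently, pressing well under 10 N with the hook. Leave the short coupons and the beaker where they are.

Things in the scene. Friction and masses are not known exactly. Their poses are not given: they have to be found in the camera images.
- bar_stand: Hanging stand, fixed: grey base plate 136 x 212 x 8 mm (x -48 to +88 mm), steel post at x = +72 mm, 343 mm high, and a short arm at bar height from it to the middle of the cross bar. Origin: underside of the base, straight below the bar's middle; z up, +x away from the robot. The hanger hangs at y about +60 or -60 mm; the beaker stands on the base below the other end.
- bar_mid (a point): Middle of the level steel cross bar, on its axis, 306 mm up. Bar 8 mm in diameter, along the stand's y axis, 109 mm to either side over its black end caps (14 mm in diameter).
- hanger: S-shaped wire hanger, flat in its x-z plane, 3.5 mm steel wire, 34 g. Origin: inside of the top of its big loop, which rests on the bar's top; z up, y along the bar. The loop (inner radius 14 mm, centre at z -14 mm) runs on its -x side out and down into a white sleeve; on its +x side the free end comes down to a small ball at x +14, z -24 mm. It hangs nearly upright, as its orientation reads.
- hanger_grip (a point): Centre of the hanger's white moulded sleeve, 12 (x) x 10 (y) x 30 (z) mm: the place to grip it, across the 10 mm. In the hanger's frame at x -26, z -40 mm, so on the robot's side of the bar.
- sleeve_foot (a point): Centre of the sleeve's lower end. Here the hook wire comes out, pushed in by hand and held by 20 N friction: drawn out by e, 0 to 20 mm, not measured. In the hanger's frame the hook is a bend of 9 mm radius (wire centre line) about x +11, z -104-e mm, open upward on its -x side; its underside is at z -114.75-e. Its last 8 mm are straight, rising 30 degrees to -x; wire centre at the tip x -0.4, z -107.8-e.
- coupon_block: White slotted plastic block 36 x 150 x 34 mm on a grey flange 58 x 172 x 6 mm, fixed. Origin: centre of the underside, z up; top at z 40 mm. Three upright slots at y -46, 0, +46 mm, each 4.2 (x) x 23.6 (y) mm, floor at z 14 mm, so 26 mm deep. A coupon can lean up to 3 degrees in its slot.
- coupon: The tall drilled steel coupon: flat strip 3 (x) x 22 (y) x 76 (z) mm, about 38 g, loose in one of the three slots. Origin: centre of its lower edge; z up, x through its thickness (+x away from the robot). A round 8 mm hole goes through it along x, its centre 66 mm up, 10 mm below the upper edge.
- coupon_mid (a point): Centre of the tall coupon's face, 38 mm above its lower edge.
- short_a_mid (a point): Centre of a short plain steel coupon, 3 x 22 x 50 mm, without hole, in another slot: leave alone.
- short_b_mid (a point): Centre of the other short plain steel coupon, 3 x 22 x 50 mm, without hole: leave alone.
- beaker: Glass beaker, about 70 mm across, 83 mm high, loose on the stand's base below one end of the bar. Origin: centre of its underside.

How it is judged:
By the outcome, as a careful person would: the job done as asked, in the order asked, and still so for the second after the job is handed in, with the robot touching nothing.
It also fails if it takes over 72 s, if anything falls off the work surface, if the arm or the gripper's body presses on something with over 40 N, if the wrist force passes 120 N, or if a joint passes its speed limit or range.

## Working session

There is one attempt and no reset: what is moved stays moved. The work goes in short steps, each a Python script; the robot and the scene stay as the last script left them, time stands still between calls to the robot, and variables do not carry over. Pictures are saved under pics/ and viewed, at most 11 in all, crops included, and the job is handed in when it is done.

```bash
mkdir -p pics; ls; python3 - <<'E'
from station import arm,snapshot,camera_info
import cv2,numpy as np
for n in("scene","top"):
    i=snapshot(n);cv2.imwrite(f"pics/{n}0.png",i)
    c=camera_info(n);R=np.array(c["R"]);print(n,c["fx"],c["fy"],c["cx"],c["cy"],np.round(R,3).tolist(),np.round(-R.T@np.array(c["t"]),3))
print(arm.read_time(),arm.read_eef_rot(),arm.read_tool_pos())
E
```

```text
pics
scene 371.4101879470144 371.4101879470144 258.8923691284521 188.00996576441722 [[0.83, -0.558, 0.008], [-0.224, -0.347, -0.911], [0.511, 0.754, -0.413]] [ 0.1   -0.578  0.567]
top 441.0952663263682 441.0952663263682 254.39329899352558 182.30122898790623 [[0.004, -1.0, -0.005], [-0.995, -0.004, -0.103], [0.103, 0.005, -0.995]] [0.433 0.063 1.266]
0.1 [ 2.17120533e-01  9.76144127e-01 -1.12114400e-03 -2.47030767e-04] [0.27531679 0.58825439 0.30285071]
```

View pics/scene0.png

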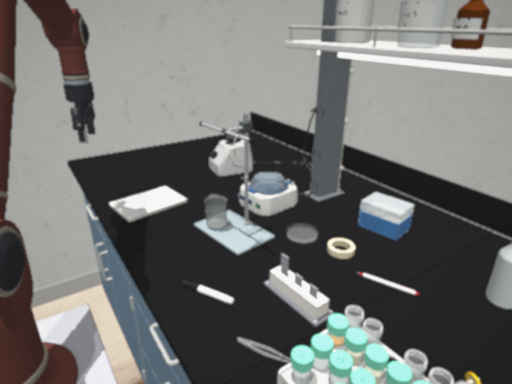

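View pics/top0.png

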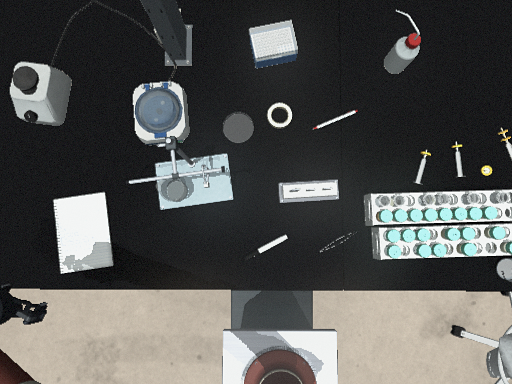

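The scene view shows the stand near (235,185) with the bar from (200,123) to (~300,163), the beaker at (216,212) and the block at (298,290). In the top view the bar runs from (130,182) to (230,170), the beaker is at (177,188), and the block is at (309,191). The tall coupon appears to be in the slot at scene (285,262). I'll zoom in.

```bash
python3 - <<'E'
import cv2,numpy as np
s=cv2.imread("pics/scene0.png");t=cv2.imread("pics/top0.png")
f=lambda i,x,y,w,h,k:cv2.resize(i[y:y+h,x:x+w],None,fx=k,fy=k,interpolation=cv2.INTER_CUBIC)
a=f(s,192,110,130,75,6) #780x450
cv2.imwrite("pics/z1.png",f(s,190,108,130,100,6))
b=f(s,260,248,75,75,5) ;c=f(t,124,148,112,65,7)[:,:]; d=f(t,272,172,75,37,5)
m=np.zeros((600,800,3),np.uint8);b=cv2.resize(b,(375,375))
c=f(t,124,148,112,65,4);m[:260,:448]=c;m[0:185,425+0:800]=d;m[225:600,425:800]=b[:,:375]
cv2.imwrite("pics/z2.png",m)
E
```

```text
(no output)
```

View pics/z1.png

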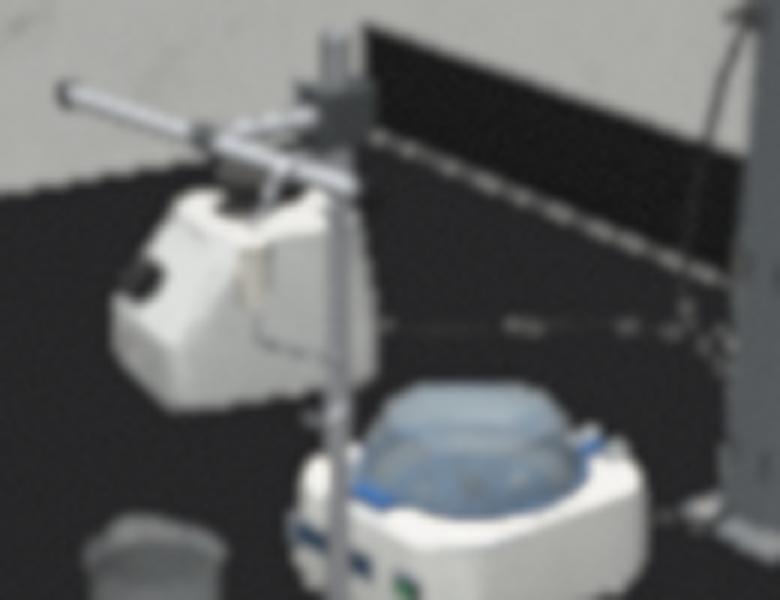

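View pics/z2.png

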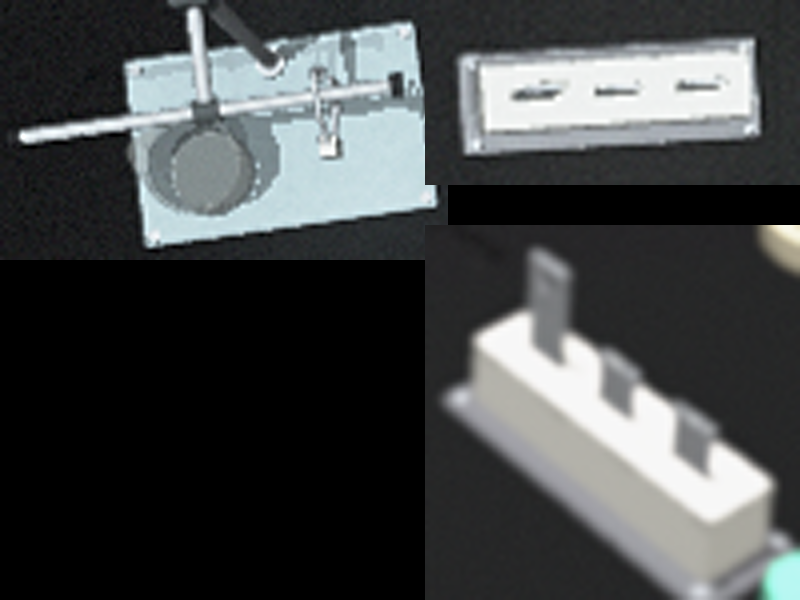

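The hanger hangs at the stand's -y end: sleeve at top-view px (206,185) and scene px (232,154). The beaker is under the +y end at top px (177,188). The tall coupon is in the block's +y slot, the left one in the top view at (299,191). Next I'll compute positions.

```bash
cat >h.py <<'E'
from station import arm,snapshot,camera_info
import cv2,numpy as np
from scipy.spatial.transform import Rotation as Ro
C={n:camera_info(n) for n in("scene","top")}
def ray(n,p):
    c=C[n];R=np.array(c["R"]);o=-R.T@np.array(c["t"])
    d=R.T@np.array([(p[0]-c["cx"])/c["fx"],(p[1]-c["cy"])/c["fy"],1]);return o,d/np.linalg.norm(d)
def onz(n,p,z):
    o,d=ray(n,p);return o+d*(z-o[2])/d[2]
def tri(pt,ps):
    A=np.zeros((3,3));b=np.zeros(3);L=[]
    for n,p in(("top",pt),("scene",ps)):
        o,d=ray(n,p);M=np.eye(3)-np.outer(d,d);A+=M;b+=M@o;L.append((M,o))
    x=np.linalg.solve(A,b);return x,max(np.linalg.norm(M@(x-o)) for M,o in L)
def proj(n,X):
    c=C[n];q=np.array(c["R"])@X+np.array(c["t"]);return np.array([c["fx"]*q[0]/q[2]+c["cx"],c["fy"]*q[1]/q[2]+c["cy"]])
E
python3 - <<'E'
from h import *
s=cv2.imread("pics/scene0.png");t=cv2.imread("pics/top0.png")
np.set_printoptions(precision=4,suppress=True)
def big(mask,z,roi,nm,n="top"):
    m=np.zeros_like(mask);x,y,w,h=roi;m[y:y+h,x:x+w]=mask[y:y+h,x:x+w]
    cs,_=cv2.findContours(m,cv2.RETR_EXTERNAL,cv2.CHAIN_APPROX_NONE)
    c=max(cs,key=cv2.contourArea);r=cv2.minAreaRect(c);W=np.array([onz(n,p,z)[:2] for p in cv2.boxPoints(r)])
    e=[W[1]-W[0],W[2]-W[1]];e=max(e,key=np.linalg.norm);e=e*np.sign(e[1])
    print(nm,r,"ctr",W.mean(0),"sides",np.linalg.norm(W[1]-W[0]),np.linalg.norm(W[2]-W[1]),"yaw",np.degrees(np.arctan2(-e[0],e[1])))
b,g,r=[t[...,i].astype(int) for i in range(3)]
white=((t.min(2)>215)*255).astype(np.uint8)
big(white,.04,(275,170,70,40),"block top")
big(((t.min(2)>90)*255).astype(np.uint8),.006,(272,170,75,42),"block flange")
blue=(((b-r)>12)&(b>120))*255
big(blue.astype(np.uint8),.008,(145,148,95,68),"base")
print(tri((124+203/4,148+108/4),(190+208/6,108+138/6)),"barmid")
print(tri((206.2,184.8),(232.2,153.8)),"sleeve")
print("bar left",onz("top",(129.5,182),.306),"right",onz("top",(223.5,169),.306))
print("beaker top", onz("top",(124+210/4,148+167/4),.09),onz("scene",(190+155/6,108+548/6),.09))
# bar line fit
ys=[]
for x in list(range(134,170))+list(range(182,200))+list(range(210,220)):
    x0=182-(x-129.5)*13/94.; col=g[int(x0)-4:int(x0)+5,x]-r[int(x0)-4:int(x0)+5,x]*0
    w=np.clip(col-200,0,None); 
    if w.sum(): ys.append((x,int(x0)-4+(w*np.arange(9)).sum()/w.sum()))
ys=np.array(ys);k=np.polyfit(ys[:36,0],ys[:36,1],1);P=[onz("top",(x,np.polyval(k,x)),.308) for x in(132,168)];d=P[0]-P[1];print("bar yaw",np.degrees(np.arctan2(-d[0],d[1])),k,"at174.5",onz("top",(174.7,np.polyval(k,174.7)),.308))
# coupon top edge in scene
print("coupon top ctr scene z.09",onz("scene",(260+(532+570-850)/10,248+(248+262-450)/10),.09))
print("coupon base top/block", proj("top",np.array([.55,-.05,.09])))
E
```

```text
block top ((309.73236083984375, 189.5205841064453), (13.11510181427002, 53.22737503051758), 85.60128784179688) ctr [ 0.5413 -0.0853] sides 0.14870563351865462 0.03668135055527373 yaw 4.635640250621262
block flange ((308.2704772949219, 190.73806762695312), (19.895681381225586, 59.55964660644531), 86.34777069091797) ctr [ 0.5408 -0.0852] sides 0.17107071041432725 0.057164777119061184 yaw 3.886804009684517
base ((192.49996948242188, 180.0), (49.356056213378906, 75.37757873535156), 81.8698959350586) ctr [0.5706 0.247 ] sides 0.21737138512552262 0.14295736445667898 yaw 8.437071132225633
(array([0.5485, 0.2428, 0.3054]), np.float64(0.0002651920007632876)) barmid
(array([0.5315, 0.1777, 0.2657]), np.float64(0.00023730486852475825)) sleeve
bar left [0.5329 0.3415 0.306 ] right [0.5623 0.1357 0.306 ]
beaker top [0.5348 0.2774 0.09  ] [0.5408 0.2955 0.09  ]
bar yaw 11.227318782937363 [ -0.1927 207.2857] at174.5 [0.5515 0.2424 0.308 ]
coupon top ctr scene z.09 [ 0.5405 -0.0352  0.09  ]
coupon base top/block [298.7685 184.5803]
```

```bash
cat >>h.py <<'E'
A=np.radians(30)
def ori(yaw,a=A): return (Ro.from_euler('z',yaw)*Ro.from_euler('y',-a)*Ro.from_matrix(np.diag([-1.,1,-1]))).as_quat()
def zd(yaw,a=A): return Ro.from_euler('z',yaw).apply([np.sin(a),0,-np.cos(a)])
def tcp(grip,yaw): return np.array(grip)-.054*zd(yaw)
YS=np.radians(8.2); MID=np.array([.5495,.2432,.306])
def st(v): return Ro.from_euler('z',YS).apply(v)
E
python3 - <<'E'
from h import *
np.set_printoptions(precision=4,suppress=True)
q=ori(YS);G=np.array([.532,.1785,.267]);T=tcp(G,YS)
print(T,arm.ik(T,q))
arm.move_gripper(.5,40)
arm.movep([.36,.33,.42],q)
arm.movep(T-.09*zd(YS),q)
cv2.imwrite("pics/p1.png",snapshot("top"))
arm.line_to(T,.1)
print(arm.read_ft_force(),arm.read_time())
cv2.imwrite("pics/p2.png",snapshot("top"))
arm.move_gripper(0,60)
print(arm.read_opening(),arm.read_finger_force(),arm.read_ft_force())
arm.line_to(T+np.array([0,0,.04]),.08);print(arm.read_ft_force())
arm.line_to(T+np.array([0,0,.04])+st([-.09,0,0]),.12)
print(arm.read_opening(),arm.read_ft_force(),arm.read_wrist_torque(),arm.read_time())
a=cv2.resize(snapshot("scene")[90:240,180:310],None,fx=4,fy=4,interpolation=3);b=cv2.resize(snapshot("top")[140:240,150:280],None,fx=2,fy=2,interpolation=3)
m=np.zeros((600,800,3),np.uint8);m[:,:520]=a;m[:200,540:800]=b
cv2.imwrite("pics/g1.png",m)
E
```

```text
[0.5053 0.1746 0.3138] [-0.5115  0.2952  0.096   2.0753  0.4046  0.2893  0.9267]
[-0.5685  0.0487 -0.0303] 3.65
0.10319113980569387 60.306476354599 [-0.8841 -0.3582  1.1369]
[0.0625 0.107  0.2807]
0.10222271572383616 [-0.1984 -0.2141 -0.0781] [-0.102   0.5819 -0.0061] 5.6417
```

View pics/g1.png

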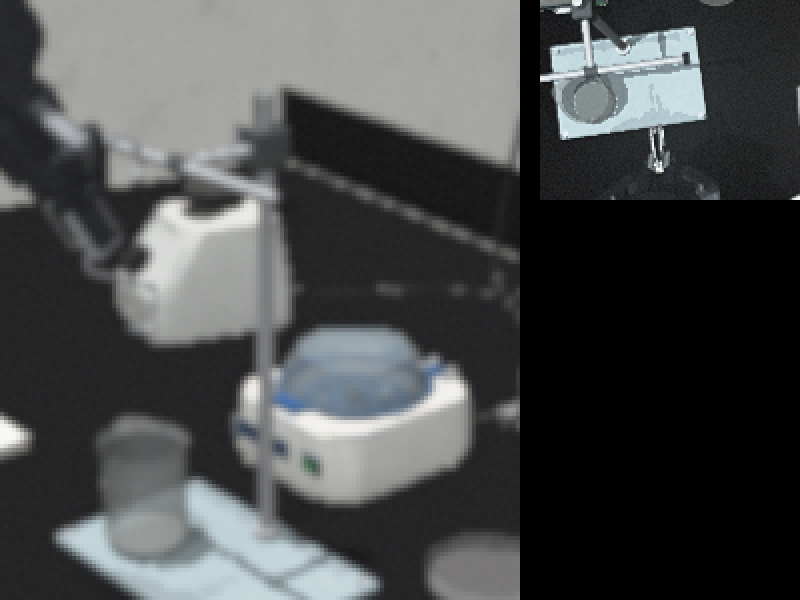

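The hanger is off the bar and in the gripper. Now I'll carry it over clear black table, take a picture, and feel the table to find the hook's depth.

```bash
cat >>h.py <<'E'
YB=np.radians(4.2)
def feel(step,n,lim,v=.03):
    "step by vector until the force change exceeds lim; returns (hit, tcp, df)"
    step=np.array(step);p=np.array(arm.read_tool_pos());f0=np.mean([arm.read_ft_force() for _ in range(3)],0)
    for i in range(n):
        p=p+step;arm.line_to(p,v);f=np.array(arm.read_ft_force())-f0
        if np.linalg.norm(f)>lim: return True,np.array(arm.read_tool_pos()),f
    return False,np.array(arm.read_tool_pos()),f
E
python3 - <<'E'
from h import *
np.set_printoptions(precision=4,suppress=True)
q=ori(YB);H0=np.array([.505,.06,.14])
p=np.array(arm.read_tool_pos());arm.line_to(p+np.array([-.01,-.05,0]),.15)
arm.movep(tcp(H0,YB),q)
arm.line_to(tcp(H0-[0,0,.037],YB),.1);arm.pause(.3)
s=snapshot("scene");t=snapshot("top");cv2.imwrite("pics/s3.png",s);cv2.imwrite("pics/t3.png",t)
g=tcp(H0-[0,0,.037],YB)+.054*zd(YB)
for n,i in(("scene",s),("top",t)):print(n,proj(n,g),proj(n,g+Ro.from_euler('z',YB).apply([.037,0,-.075])))
t0=arm.read_time();r=feel([0,0,-.0015],22,1.2);print(r,arm.read_time()-t0,"grip z",r[1][2]+.054*zd(YB)[2])
arm.line_to(r[1]+[0,0,.03],.1);print(arm.read_time(),arm.read_opening())
u=proj("scene",g).astype(int);w=proj("top",g).astype(int)
f=lambda i,c,k:cv2.resize(i[max(c[1]-30,0):c[1]+60,c[0]-40:c[0]+40],None,fx=k,fy=k,interpolation=3)
a=f(s,u,5);b=f(t,w,5);m=np.zeros((450,800,3),np.uint8);m[:a.shape[0],:400]=a;m[:b.shape[0],400:]=b;cv2.imwrite("pics/g3.png",m);print(u,w)
E
```

```text
scene [248.9439 234.7959] [260.8774 255.7598]
top [257.6473 200.9066] [256.6564 189.4539]
(True, array([0.4782, 0.0579, 0.1485]), array([-0.8045,  1.2742, -0.2726])) 0.25 grip z 0.1017542057977045
9.2167 0.10475791930017589
[248 234] [257 200]
```

View pics/g3.png

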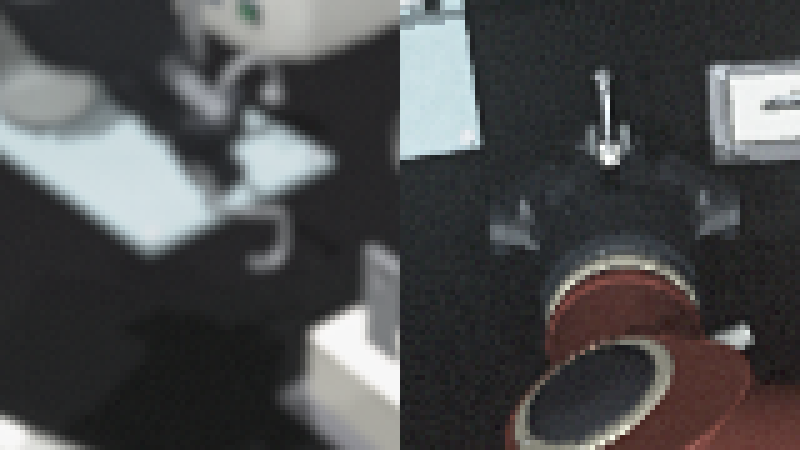

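The scene panel shows the hook clearly: its bend's lowest point is at about px (260.4,257.6), against (260.9,255.8) predicted for e=0, so e is a few mm. The feel stopped on a false trigger, a lateral transient. I'll repeat it with a settle time and only the force component along the step.

```bash
cat >>h.py <<'E'
def feel(step,n,lim,v=.03,verbose=False):
    "step until the settled force against the step exceeds lim"
    step=np.array(step);d=step/np.linalg.norm(step);p=np.array(arm.read_tool_pos())
    def F():
        r=[]
        for _ in range(4): arm.pause(.03);r.append(arm.read_ft_force())
        return np.mean(r,0)
    arm.pause(.3);f0=F();L=[]
    for i in range(n):
        p=p+step;arm.line_to(p,v);f=F()-f0;L.append(round(float(-f@d),2))
        if -f@d>lim: break
    if verbose: print(L)
    return -f@d>lim,p,f
E
python3 - <<'E'
from h import *
np.set_printoptions(precision=4,suppress=True)
p=np.array(arm.read_tool_pos());arm.line_to([p[0],p[1],.1485],.1)
t0=arm.read_time();r=feel([0,0,-.0015],22,1.5,verbose=True);print(r,arm.read_time()-t0,"grip z",r[1][2]+.054*zd(YB)[2],np.array(arm.read_tool_pos())-r[1])
arm.line_to(r[1]+[0,0,.03],.1);print(arm.read_time(),arm.read_opening())
E
```

```text
[0.39, -0.39, -0.04, -0.36, -0.19, -0.06, -0.09, -0.28, -0.35, -0.47, -0.41, -0.47, -0.05, -0.07, -0.11, 5.18]
(np.True_, array([0.4779, 0.0578, 0.1238]), array([-2.0606, -0.7782,  5.1819])) 6.566599999999999 grip z 0.07708269765913756 [0.     0.0002 0.0007]
16.6833 0.1067762520236276
```

```bash
cat >>h.py <<'E'
H=.0775; BC=np.array([.541,-.0853,0.])
def rb(v): return Ro.from_euler('z',YB).apply(v)
def grip_for(off,P): # TCP so that the hanger-in-hand point 'off' (from grip, hanger axes) lies at P
    return tcp(np.array(P)-rb(off),YB)
BOT=[.037,0,-H]; TIP=[.0256,0,-H+.00695]
E
python3 - <<'E'
from h import *
np.set_printoptions(precision=4,suppress=True)
P=BC+rb([0,.0828,.022])
arm.line_to(grip_for(BOT,P+[0,0,.04]),.15,ori(YB)); arm.line_to(grip_for(BOT,P),.1)
cv2.imwrite("pics/t4.png",snapshot("top"));cv2.imwrite("pics/s4.png",snapshot("scene"))
t0=arm.read_time();r=feel(rb([0,-.001,0]),14,1.2,verbose=True)
d=np.array(arm.read_tool_pos())+rb(BOT)+.054*zd(YB)
print(r,"hook in block frame",Ro.from_euler('z',-YB).apply(d-BC),arm.read_time()-t0)
arm.line_to(r[1]+rb([0,.006,0]),.1);arm.line_to(r[1]+rb([0,.006,.085]),.15);print(arm.read_time(),arm.read_opening())
E
```

```text
[0.7, 0.49, 0.33, 0.32, 0.63, 2.56]
(np.True_, array([ 0.4719, -0.0128,  0.1469]), array([-0.0135,  2.5632, -0.4407])) hook in block frame [0.0004 0.0779 0.0227] 2.7333
21.675 0.10712283078876139
```

```bash
python3 - <<'E'
from h import *
np.set_printoptions(precision=4,suppress=True)
Y=.0470
P=BC+rb([.011,Y,0])
arm.line_to(grip_for(TIP,P+[0,0,.118]),.15)
arm.pause(.2);f0=np.array(arm.read_ft_force())
arm.line_to(grip_for(TIP,P+[0,0,.080]),.06);arm.pause(.3)
print("df",np.array(arm.read_ft_force())-f0)
s=snapshot("scene");t=snapshot("top")
r=feel(rb([-.001,0,0]),15,1.5,verbose=True)
d=np.array(arm.read_tool_pos())+rb(TIP)+.054*zd(YB)
print("tip in block frame",Ro.from_euler('z',-YB).apply(d-BC),r,arm.read_time())
s2=snapshot("scene")
u=proj("scene",P+[0,0,.09]).astype(int);w=proj("top",P+[0,0,.09]).astype(int)
f=lambda i,c,k:cv2.resize(i[c[1]-30:c[1]+30,c[0]-28:c[0]+28],None,fx=k,fy=k,interpolation=3)
cv2.imwrite("pics/g5.png",np.hstack([f(s,u,4.5),f(s2,u,4.5),f(t,w,4.5)]));print(u,w)
E
```

```text
df [ 0.9444  0.1877 -0.5582]
[0.08, -0.25, -0.06, 0.41, -0.2, 0.47, 0.07, 0.37, 0.19, 0.21, -0.54, -0.19, 0.1, 0.08, 0.18]
tip in block frame [-0.004   0.0469  0.0802] (np.False_, array([ 0.4811, -0.0426,  0.1975]), array([ 0.1693,  0.0966, -0.4364])) 29.675
[288 253] [294 185]
```

View pics/g5.png

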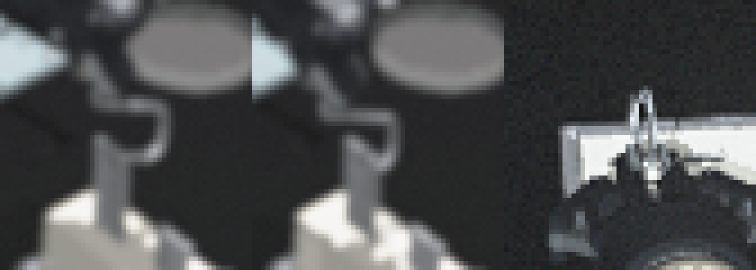

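In the scene panels the hook slid from right of the coupon (bend at about px (295,254)) to partly behind it, with no contact force. That fits the tip having entered the hole. I'll follow the hook's curve further in and lift gently.

```bash
python3 - <<'E'
from h import *
np.set_printoptions(precision=4,suppress=True)
p=np.array(arm.read_tool_pos());arm.line_to(p+[0,0,.001],.03)
r=feel(rb([-.00175,0,.001]),4,2,verbose=True)
print(r[0],r[2])
if not r[0]:
    r=feel([0,0,.003],4,-99,verbose=True) if 0 else None
    q=np.array(arm.read_tool_pos());arm.line_to(q+[0,0,.012],.04);arm.pause(.2);print(arm.read_ft_force(),np.array(arm.read_tool_pos())-q)
print(arm.read_time())
s=snapshot("scene");t=snapshot("top")
u=[288,253];w=[294,185]
f=lambda i,c,k:cv2.resize(i[c[1]-35:c[1]+30,c[0]-35:c[0]+30],None,fx=k,fy=k,interpolation=3)
cv2.imwrite("pics/g6.png",np.hstack([f(s,u,6),f(t,w,6)]))
E
```

```text
[-0.26, -0.12, -0.29, -0.33]
False [-0.3415  0.031   0.0756]
[ 0.5963 -0.8886 -0.6287] [-0.0002 -0.      0.0117]
32.5917
```

View pics/g6.png

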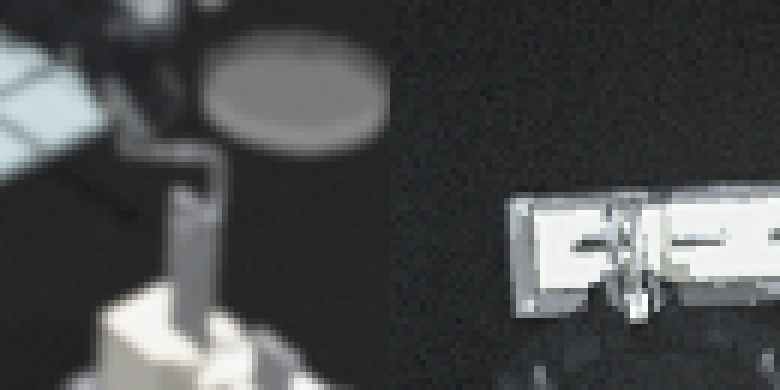

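The coupon's top edge rose from about row 254 to row 249 with the 12 mm lift, and the hook tip shows through the hole at px (285,252). So the coupon is on the hook. Next I'll lift it clear, carry it in front of the bar's +y end and check.

```bash
python3 - <<'E'
from h import *
np.set_printoptions(precision=4,suppress=True)
i=cv2.imread("pics/scene0.png")
rim=onz("scene",(215.8,198),.091);bas=onz("scene",(216.8,223.8),.01);tr=onz("top",(176.5,189.75),.05)
for n,v in(("rim",rim),("base",bas),("top",tr)):print(n,v,"stand",Ro.from_euler('z',-YS).apply(v-MID))
p=np.array(arm.read_tool_pos());arm.line_to(p+[0,0,.035],.06);arm.line_to(p+[0,0,.10],.1)
G=np.array([.532,.1785,.267]);DY=.117
Fp=tcp(G+st([-.085,DY,.045]),YS)
a=p+[0,0,.10];b=np.array([Fp[0]+.0,a[1],Fp[2]])
arm.line_to(b,.12,ori(YS));arm.line_to(Fp,.15)
arm.pause(.3);print(arm.read_time(),arm.read_ft_force(),arm.read_opening())
s=snapshot("scene");t=snapshot("top")
a=cv2.resize(s[100:235,180:300],None,fx=4,fy=4,interpolation=3);b=cv2.resize(t[145:245,125:235],None,fx=2.8,fy=2.8,interpolation=3)
m=np.zeros((540,800,3),np.uint8);m[:,:480]=a;m[:280,488:796]=b;cv2.imwrite("pics/g7.png",m)
E
```

```text
rim [0.544  0.3015 0.091 ] stand [ 0.0028  0.0585 -0.215 ]
base [0.5391 0.293  0.01  ] stand [-0.0032  0.0508 -0.296 ]
top [0.5383 0.2847 0.05  ] stand [-0.0052  0.0426 -0.256 ]
38.475 [ 0.3313  0.4911 -0.5248] 0.10807858801429007
```

View pics/g7.png

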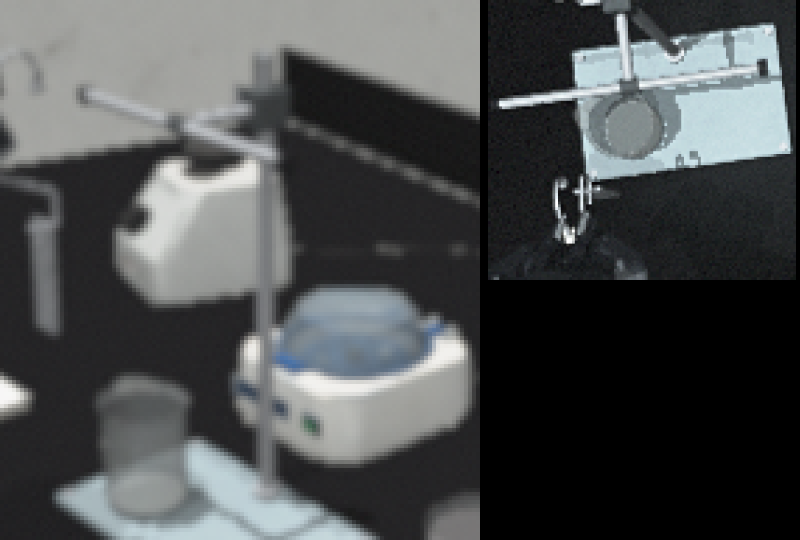

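The coupon hangs on the hook at scene px (191,170), in front of the bar's left end. The beaker sits at stand y of about +50 mm. Now I'll place the hanger on the bar.

```bash
python3 - <<'E'
from h import *
np.set_printoptions(precision=4,suppress=True)
G=np.array([.532,.1785,.267]);DY=.1135
arm.line_to(tcp(G+st([-.085,DY,.045]),YS),.1)
arm.line_to(tcp(G+st([0,DY,.045]),YS),.08)
arm.line_to(tcp(G+st([0,DY,.004]),YS),.06)
r=feel([0,0,-.001],7,2,verbose=True);print(r,arm.read_time(),"grip z",r[1][2]+.054*zd(YS)[2])
s=snapshot("scene");t=snapshot("top")
a=cv2.resize(s[100:235,180:300],None,fx=4,fy=4,interpolation=3);b=cv2.resize(t[145:245,125:235],None,fx=2.8,fy=2.8,interpolation=3)
m=np.zeros((540,800,3),np.uint8);m[:,:480]=a;m[:280,488:796]=b;cv2.imwrite("pics/g8.png",m)
E
```

```text
[-0.32, 0.27, 0.06, 1.17, 5.03]
(np.True_, array([0.4892, 0.2873, 0.3131]), array([-1.6195, -0.8141,  5.0314])) 43.2167 grip z 0.2663373846598556
```

View pics/g8.png

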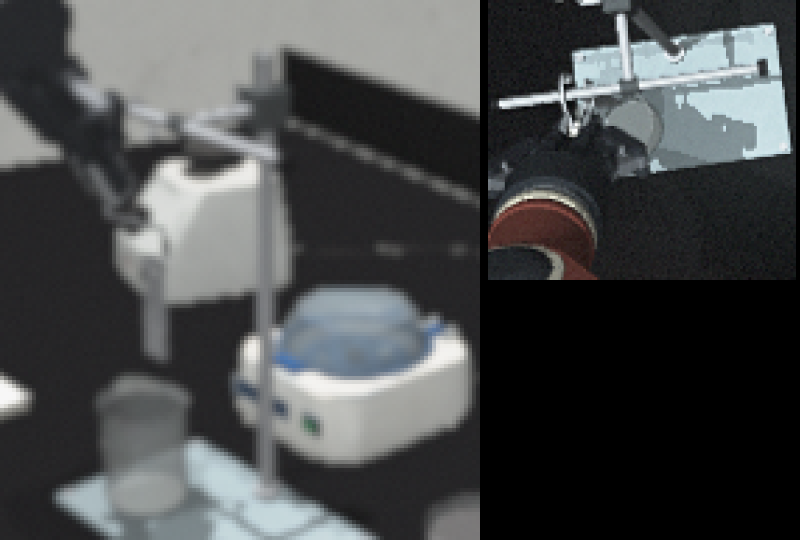

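The loop is round the bar (top panel (568,95)) and contact was felt at the expected height. The coupon is above the beaker. Releasing now.

```bash
python3 - <<'E'
from h import *
np.set_printoptions(precision=4,suppress=True)
p=np.array(arm.read_tool_pos());arm.line_to(p+[0,0,.0006],.02)
arm.move_gripper(.18,20);arm.pause(.3);arm.move_gripper(.4);arm.pause(.2)
p=np.array(arm.read_tool_pos());arm.line_to(p-.1*zd(YS),.1)
arm.line_to(p-.1*zd(YS)+[-.03,0,.05],.15)
arm.pause(2.5);print(arm.read_time(),arm.read_ft_force())
s=snapshot("scene");arm.pause(.4);s2=snapshot("scene");t=snapshot("top");print(cv2.absdiff(s,s2)[120:215,190:260].max())
a=cv2.resize(s2[100:235,180:300],None,fx=4,fy=4,interpolation=3);b=cv2.resize(t[145:245,125:235],None,fx=2.8,fy=2.8,interpolation=3);c=cv2.resize(t[165:215,265:355],None,fx=3.4,fy=3.4,interpolation=3)
m=np.zeros((540,800,3),np.uint8);m[:,:480]=a;m[:280,488:796]=b;m[300:470,488:794]=c;cv2.imwrite("pics/g9.png",m)
E
```

```text
48.8167 [-0.0902  0.0802  0.5832]
6
```

View pics/g9.png

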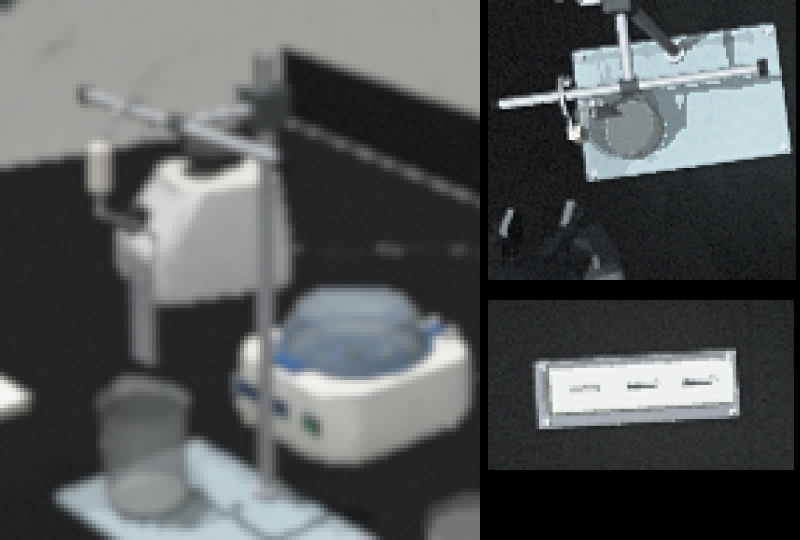

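The hanger hangs by its top loop on the bar. The coupon is still, with its lower edge at scene px (216,190), centred above the beaker rim at (216,198). The short coupons and the beaker haven't moved, and the gripper is clear.

```bash
python3 -c "
from station import ticket
print(ticket.finish_job())"
```

```text
the job is handed in; nothing more can be done
None
```

The job is handed in: at about 49 s on the robot's clock, the last pictures showed the tall coupon hanging still and free on the hanger above the beaker's mouth, with the short coupons and beaker in place and the gripper clear.

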